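Vent and crack open a vacuum desiccator

TASK

Open the vacuum desiccator the careful way: first turn its blue vent key anticlockwise until you feel it come fully home against its stop, and only then pull the lid straight up by the blue knob until the sticky seal lets go, without letting the lid fly up. The program finishes while holding: keep the lid in the gripper, level and over the bowl, about 15 mm clear of the rim all round, so that air bleeds in gently over the samples. Leave the vent fully open and do not disturb the other things on the bench.

Things in the scene. Friction and masses are not known exactly. Their poses are not given: they have to be found in the camera images.
- desiccator: White round bowl, 199 mm across the black rubber lip seal on its flange, 110 mm high, fixed to the bench; origin under its centre on the bench, z up. A level side tube (16 mm thick, centreline 76 mm high) sticks out along the bowl's own -y; on it, 168 mm from the bowl's axis, stands the vent stopcock (upright barrel 28 mm across, top 96 mm high). The nozzle ends 206 mm from the axis.
- rim (a point): Centre of the bowl's top flange, 110 mm above the bench (the rubber lip stands 8 mm higher around it), where the lid seats; axes as the bowl's.
- lid: Clear domed lid, loose, held on the rim by the rubber lip seal over its bevelled edge: 188 mm across, dome top 58 mm up, 0.35 to 0.6 kg. Origin at the centre of its underside, z up: seated, it coincides with rim. Lifting takes 12 to 18 N at the peak, weight and seal together, 2 to 4 mm up (grip firmly, 80 N or more), then it pops free; clear of the seal from 8 mm up.
- lid_knob (a point): Grip point on the lid's blue upright knob, a plain cylinder 32 mm in diameter and 46 mm tall on the dome's top: this point is on the axis 86 mm above the lid's underside, 20 mm below the knob's top and 22 mm above a collar 44 mm across. The knob's top is 216 mm above the bench when seated.
- vent_key (a joint): Angle of the vent key in rad, 0 to 1.571, growing anticlockwise seen from above. At 0 the blade lies across the side tube; at 1.571 it lies along the tube, against its stop, which is fully open. It starts shut, between 0.1 and 0.5. It turns stiffly (0.05 N m) and stays where it is left.
- vent_grip (a point): Grip point on the blue vent key, on its upright turning axis, 118 mm above the bench. The key is an upright blade 50 mm long, 10 mm thick and 26 mm tall, from 100 to 126 mm above the bench: the point's x lies along the blade, its y across it, and both turn with the key.
- jar: Clear jar with a yellow lid, 104 mm across, 124 mm high; origin under its centre.
- amber_bottle: Small amber bottle with a black cap, 42 mm across, 78 mm high; origin under its centre.
- weigh_bottle_a: Small stoppered glass weighing bottle, 43 mm across, 52 mm high; origin under its centre.
- weigh_bottle_b: A second one like it.
- tube_rack: Orange rack of small tubes, 100 x 200 mm, 60 mm high, its long side along its y; origin under its centre.
- spatula: Steel spatula, 160 mm long, lying on the clipboard along its x; origin under its middle.
Mind the look-alikes: they are no part of the job. Leave any green look-alike of the lid alone.

How it is judged:
On the way, in this order (a step that is already met when the one before it is completed fails the run):
1. the vent key is turned fully home, with the lid still down (value of joint vent_key above 1.42 rad and z of lid in the frame of rim below 0.004 m), for 0.2 s.
2. the seal is broken and the fingers hold the lid clear of the rim (z of lid in the frame of rim above 0.008 m and contact force between the fingers and lid above 1 N), for 0.2 s.
At the end, for the whole second after the job is handed in: The fingers hold the lid still, 8 to 25 mm above the rim, within 15 mm of the bowl's axis, level within 0.09 rad and touching nothing of the bowl; the vent key is within 0.15 rad of its open stop (all of step 2 and z of lid in the frame of rim below 0.025 m and horizontal distance between lid and rim below 0.015 m and angle between lid's own z axis and vertical below 0.09 rad and contact force between lid and desiccator below 0.2 N and linear speed of lid below 0.02 m/s and value of joint vent_key above 1.42 rad); the arm keeps its last pose, push and grip.
It fails at once if the lid is raised before the vent is fully open (z of lid in the frame of rim above 0.005 m and value of joint vent_key below 1.42 rad).
It fails at once if the lid flies up more than 40 mm above the rim (z of lid in the frame of rim above 0.04 m).
It fails at once if a bystander on the bench (jar, amber bottle, weighing bottle, tube rack or spatula) is moved more than 20 mm (distance of any of jar, amber_bottle, weigh_bottle_a, weigh_bottle_b, tube_rack, spatula from where it was at the start of the episode above 0.02 m).
It also fails if it takes over 58 s, if anything falls off the work surface, if the arm or the gripper's body presses on something with over 40 N, if the wrist force passes 120 N, or if a joint passes its speed limit or range.

ROBOT

A 7-joint arm with a two-finger parallel gripper is mounted at the origin on the work surface. World frame = base frame: x ahead of the robot, y to its left, z up, the work surface at z = 0. Lengths are in m, angles in rad, forces in N, time in s.
With the tool pointing down it reaches from about 0.425 to 0.875 m from the base axis. Payload 9.9 kg.
Tool frame: the origin (TCP) lies midway between the tips of the shut fingers; the grasp point (between the pads) lies 19 mm behind it; z points along the fingers, y is the line along which they close (so a half turn about z gives the same grasp; the last joint's range is limited). The gripper opens to 85 mm and grips with 20 to 120 N. Pads are 22 mm wide; open, the fingers measure 114 mm over their backs; the gripper's body (76 mm by 85 mm) begins 54 mm behind the grasp point. The pads swing forward as they close: fully open they stand 13 mm farther back than shut.
Start: joints at [1.129, 0.576, 0.025, 1.437, -0.015, 1.129, -0.057], TCP at [0.236, -0.632, 0.231] pointing down, gripper open.
Joint ranges: [-2.76, 2.76], [-0.34, 2.15], [-1.52, 1.57], [0.19, 2.46], [-1.09, 4.23], [0.17, 1.99], [-2.82, 2.82]. Speed limits (rad/s): [2.22, 2.22, 3.01, 3.01, 3.14, 3.14, 3.14].

INTERFACE

Orientations are given as a 3x3 rotation matrix whose columns are the frame's x, y, z axes.
In Python, from rig import manip, cams, order, finder gives the robot as it stands.
- The arm moves only by the tool play_rows, never from a script. Its argument "rows" is a list of rows, each a list of 3 entries, a list of its own where there are three numbers: the shift along the tool's x, y, z scaled (see below), then the turn about the tool's z scaled (see below), then the closure, from 0 (fully open) to 1 (shut). A call has 1 to 20 rows; each row is the pose to reach, as a shift and turn from the pose commanded when the call began, along the tool's axes at that moment; what a row does not reach only later rows make up. The controller multiplies each number of a shift by 75 cm and each number of a turn by pi/2 rad. A row lasts 1/12 s, in which the tool goes at most 41.7 mm and 7.16 degrees, less where a joint would pass 70% of its speed; a pose out of reach is approached as far as the arm can. A call with a number of a shift or a turn outside -1 to 1 is refused whole. A call with a gripper value outside its range is refused whole. The fingers move at their own pace and stop on an object; "newtons" is the grip in N (left out, the last holds). Time passes only in rows, so rows that repeat a pose let the fingers close. It gives the time, the measured TCP pose, the force, the opening and the grip force at its end, in the units of the state.
- manip.sense(): the state, without advancing time (a new reading comes with each control period).
- cams.capture(name): name is "scene" or "top"; returns the picture (420x560x3 uint8, blue, green, red); there is no depth.
- cams.calibration(name): a dict with "fx", "fy", "cx", "cy" (pixels), "cam_to_world" (4x4, takes a point from camera to world coordinates). Camera axes: x right, y down, z forward; pixel columns grow to the right and rows downward; lengths in m; the calibration is good to about 2 mm. A picture is of the moment at which its call begins. calibration takes no time and is no camera call.
- order.close_job(): hands the job in; it is judged then, once.
Trained networks look in the newest picture that a camera, given by its name, has taken for a name from the list of things; names that differ only in an ending like _2 or _b are one class to them, and where a whole thing is asked for, a point or a joint stands for the part that bears it (a point fixed in the world has none). Each returns a list of dicts, best first, with "score" (0 to 1); they miss things now and then, are a little off and sometimes report something else, mostly with a low value. They report only what shows in the picture. A call takes as long as a camera call. They do not tell look-alikes from the thing itself.
- finder.spot_in(camera, query): "bbox" ([left, top, right, bottom] in pixels, round what is visible of it).
- finder.outline_of(camera, query): "pixels" (420x560 bool, what is visible of it) and "bbox" ([left, top, right, bottom] in pixels, round what is visible of it).
- finder.tip_of(camera, query): "pixel" ([column, row] in pixels: a listed point, or the origin of a listed thing).
The state is a dict: "time": time; "joint_pos": joint angles; "qvel": joint speeds; "effort": joint torques, N m; "position": TCP position; "tcp_rot": TCP orientation; "wrist_force": force on the tool from outside, world axes, zero at the start; "ft_torque": the same for the moment, N m; "width": finger opening in m; "finger_force": force on a finger pad.
Only numpy, scipy, OpenCV 4.12 (cv2) and the standard library are available. Lean on these libraries where they do the work, as an engineer would, in place of code of your own. Each camera call takes 0.05 s, during which the arm holds its last target. There are 200 camera calls.

## Working session

There is one attempt and no reset: what is moved stays moved. The work goes in short steps, Python scripts to look and compute and a tool call to move; the robot and the scene stay as the last step left them, time stands still between calls to the robot, and variables do not carry over. Pictures are saved under pics/ and viewed, at most 10 in all, crops included, and the job is handed in when it is done.

Besides the shell and the picture viewer there is one more tool, called after ">>>" as name(argument=value, ...), one argument or row to a line, values as JSON. play_rows: Moves the arm, as the interface text tells. Its arguments: {"type":"object","properties":{"rows":{"type":"array"},"newtons":{"type":"number"}},"required":["rows"]}

```bash
mkdir -p pics; python3 - <<'E'
from rig import manip,cams,order,finder
import cv2,numpy as np
s=manip.sense();print(s['time'],s['position'],s['tcp_rot'],s['width'])
for c in("scene","top"):
    cv2.imwrite(f"pics/{c}0.png",cams.capture(c)); k=cams.calibration(c);print(c,k)
    for q in("lid_knob","vent_grip","desiccator","lid"):
        for r in finder.tip_of(c,q)[:3]:print(q,r['pixel'],round(r['score'],2))
E
```

```text
0.0 [ 0.23626654 -0.63184384  0.23048548] [[ 9.36643569e-01  3.50283335e-01 -6.39606305e-04]
 [ 3.50283908e-01 -9.36642448e-01  1.45188263e-03]
 [-9.05121241e-05 -1.58394033e-03 -9.99998741e-01]] 0.08522620072593227
scene {'fx': 433.3777222887626, 'fy': 433.3777222887626, 'cx': 271.6500743336377, 'cy': 208.31032465609582, 'cam_to_world': array([[-0.0970368 ,  0.80360976, -0.58719265,  1.20098389],
       [ 0.99525487,  0.07408903, -0.06307587,  0.09324957],
       [-0.00718385, -0.59052703, -0.80698589,  1.01225257],
       [ 0.        ,  0.        ,  0.        ,  1.        ]])}
lid_knob [326.4, 197.8] 0.84
lid_knob [239.3, 160.7] 0.69
vent_grip [255.5, 227.1] 0.44
lid [321.6, 212.2] 0.62
lid [239.6, 179.4] 0.55
top {'fx': 501.60650403396244, 'fy': 501.60650403396244, 'cx': 283.29783781938556, 'cy': 206.17273819268135, 'cam_to_world': array([[-0.01240017, -0.98190764,  0.18895401,  0.23579175],
       [-0.99990052,  0.0109061 , -0.00894476,  0.03006964],
       [ 0.00672217, -0.18904612, -0.9819452 ,  1.74627637],
       [ 0.        ,  0.        ,  0.        ,  1.        ]])}
lid_knob [314.3, 265.0] 0.76
lid_knob [243.7, 200.0] 0.62
vent_grip [294.2, 187.3] 0.49
lid [243.4, 198.6] 0.87
lid [311.1, 266.3] 0.85
```

View pics/scene0.png

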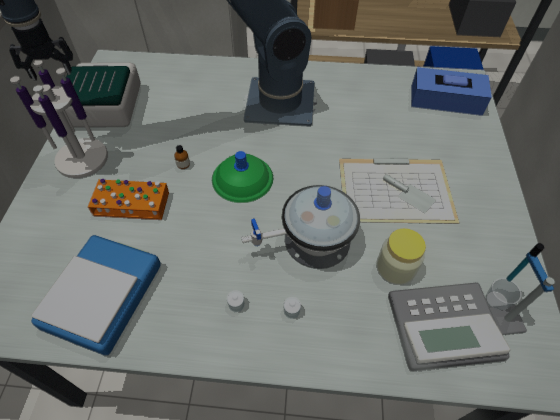

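View pics/top0.png

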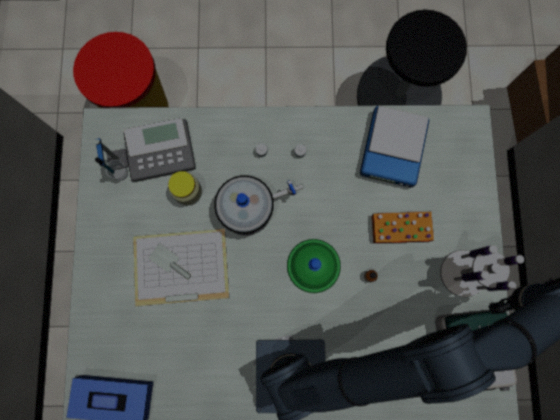

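The scene view shows the desiccator with its knob near (323,197) and the vent key near (256,228). In the top view they are at (243,200) and (292,188). The green decoy is at (240,175) in scene and (314,265) in top.

```bash
cat >h.py <<'E'
from rig import manip,cams,order,finder
import cv2,numpy as np
def ray(c,p):
    k=cams.calibration(c);T=k['cam_to_world'];d=T[:3,:3]@[(p[0]-k['cx'])/k['fx'],(p[1]-k['cy'])/k['fy'],1];return T[:3,3],d/np.linalg.norm(d)
def atz(c,p,z):
    o,d=ray(c,p);return o+d*(z-o[2])/d[2]
def tri(pts):
    A=0;b=0
    for c,p in pts.items():
        o,d=ray(c,p);P=np.eye(3)-np.outer(d,d);A=A+P;b=b+P@o
    return np.linalg.solve(A,b)
def blue(im,box):
    l,t,r,b=box;h=cv2.cvtColor(im,cv2.COLOR_BGR2HSV);m=np.zeros(im.shape[:2],np.uint8)
    mm=((h[...,0]>100)&(h[...,0]<130)&(h[...,1]>120)&(h[...,2]>50)).astype(np.uint8)
    m[t:b,l:r]=mm[t:b,l:r];return m
def pca(m):
    q=np.argwhere(m)[:,::-1].astype(float);c=q.mean(0);u,s,v=np.linalg.svd(q-c,full_matrices=False);return c,v[0],s/len(q)**.5,len(q)
E
python3 - <<'E'
from h import *
S=cv2.imread('pics/scene0.png');T=cv2.imread('pics/top0.png')
P={}
for n,bs,bt in(('knob',(305,175,340,215),(230,190,256,212)),('key',(240,212,272,245),(282,176,304,200))):
    a=pca(blue(S,bs));b=pca(blue(T,bt));print(n,a,b);x=tri({'scene':a[0],'top':b[0]});print('tri',x)
    z=.193 if n=='knob' else .113
    print(atz('scene',a[0],z),atz('top',b[0],z))
    if n=='key':
        d=(atz('top',b[0]+b[1]*5,z)-atz('top',b[0]-b[1]*5,z));print('blade ang top',np.arctan2(d[1],d[0]))
for c in('scene','top'):
    for r in finder.outline_of(c,'lid')[:2]+finder.outline_of(c,'desiccator')[:1]:print(c,r['bbox'],r['score'])
cv2.imwrite('pics/crop.png',np.hstack([cv2.resize(S[185:265,230:310],(400,400),interpolation=3),cv2.resize(T[160:220,250:310],(400,400),interpolation=3)]))
E
```

```text
knob (array([322.70481928, 196.56626506]), array([-0.1898665 ,  0.98180992]), array([7.57274646, 4.09656782]), 166) (array([242.19402985, 199.7761194 ]), array([0.38498745, 0.92292181]), array([3.55014318, 3.01658053]), 134)
tri [0.55722223 0.14654729 0.19053821]
[0.5590967  0.14722011 0.193     ] [0.55670825 0.1455288  0.193     ]
key (array([255.3875, 228.6375]), array([0.31208429, 0.95005442]), array([6.27090205, 1.38536096]), 80) (array([291.75757576, 188.57575758]), array([0.44636562, 0.89485068]), array([2.90112663, 0.92728887]), 33)
tri [ 0.61032951 -0.01278444  0.1092462 ]
[ 0.61270919 -0.01123166  0.113     ] [ 0.6095954 -0.0137953  0.113    ]
blade ang top -2.703428878956393
scene [285.6, 185.0, 354.6, 247.6] 0.73
scene [209.7, 150.5, 273.4, 202.5] 0.57
scene [243.1, 184.7, 360.3, 271.4] 0.98
top [287.0, 241.0, 341.6, 292.8] 0.93
top [215.2, 174.0, 271.0, 234.6] 0.74
top [217.5, 177.3, 303.6, 235.8] 0.89
```

View pics/crop.png

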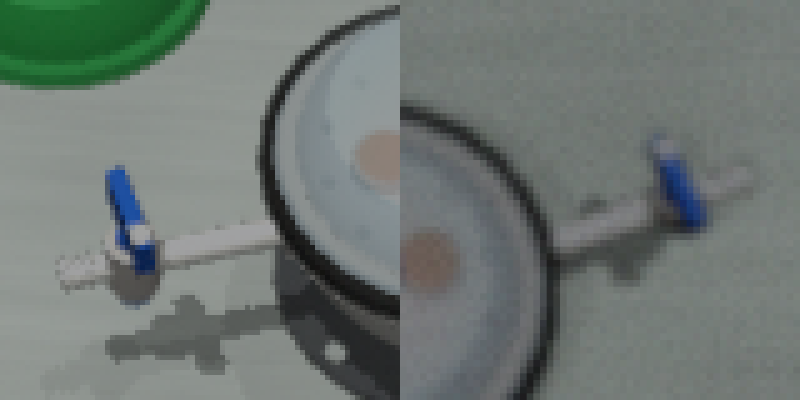

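The crop shows the blue blade on its stopcock, centred at about scene (255.5,228.5) and top (291.7,187.5). It lies nearly across the tube. The knob-to-key distance comes out at 167.6 mm, which matches the stated 168 mm. Next I check the path and work out the move numbers.

```bash
cat >>h.py <<'E'
def shift(p,yaw=None):
    s=manip.sense();R=s['tcp_rot'];d=R.T@(np.array(p)-s['position']);print('rows shift',np.round(d/.75,4))
    if yaw is not None:
        y0=np.arctan2(R[1,0],R[0,0]);print('yaw now',y0,'turn',np.round(-(((yaw-y0+np.pi)%(2*np.pi))-np.pi)/(np.pi/2),4))
E
python3 - <<'E'
from h import *
print('stand base',atz('scene',(80,157),0.0),'tops',[tri({'scene':a,'top':b}) for a,b in[((52,72),(517,260)),((33,95),(517,260))]])
print('amber',atz('scene',(182,160),.04))
shift((.4,-.35,.36));shift((.611,-.0125,.20),.45)
E
```

```text
stand base [ 0.31902991 -0.61291136  0.        ] tops [array([ 0.33254554, -0.59624937,  0.3411928 ]), array([ 0.34437433, -0.65265477,  0.26754298])]
amber [ 0.33779108 -0.27113493  0.04      ]
rows shift [ 0.3361 -0.2761 -0.1716]
rows shift [ 0.7572 -0.5991  0.0417]
yaw now 0.35780041236032667 turn -0.0587
```

>>> play_rows(
  rows=[
    [[0.0617,-0.1648,-0.0267],0,0],
    [[0.0617,-0.1648,-0.0267],0,0],
    [[0.0617,-0.1648,-0.0267],0,0],
    [[0.0617,-0.1648,-0.0267],0,0],
    [[0.321,-0.31,-0.0267],0,0.2],
    [[0.321,-0.31,-0.0267],0,0.5],
    [[0.321,-0.31,-0.0267],0,0.5],
    [[0.321,-0.31,-0.0267],0,0.5],
    [[0.321,-0.31,-0.0267],0,0.5],
    [[0.321,-0.31,-0.0267],0,0.5],
    [[0.321,-0.31,-0.0267],0,0.5],
    [[0.757,-0.599,0.0],-0.06,0.5],
    [[0.757,-0.599,0.0],-0.06,0.5],
    [[0.757,-0.599,0.0],-0.06,0.5],
    [[0.757,-0.599,0.0],-0.06,0.5],
    [[0.757,-0.599,0.0],-0.06,0.5],
    [[0.757,-0.599,0.0],-0.06,0.5],
    [[0.757,-0.599,0.0],-0.06,0.5],
    [[0.757,-0.599,0.0],-0.06,0.5],
    [[0.757,-0.599,0.0],-0.06,0.5],
  ],
  newtons=40,
)

```text
time: 2.37
position: [0.6014, -0.0268, 0.2322]
tcp_rot: [[0.9, 0.435, 0.0], [0.435, -0.9, -0.001], [-0.0, 0.001, -1.0]]
wrist_force: [1.3, -1.4, -0.2]
width: 0.0426
finger_force: 0.0
```

>>> play_rows(
  rows=[
    [[0,0,0],0,0.5],
    [[0,0,0],0,0.5],
    [[0,0,0],0,0.5],
    [[0,0,0],0,0.5],
  ],
)

```text
time: 2.7
position: [0.5999, -0.0293, 0.2323]
tcp_rot: [[0.901, 0.434, -0.0], [0.434, -0.901, -0.001], [-0.001, 0.001, -1.0]]
wrist_force: [-0.2, -0.1, 0.4]
width: 0.0429
finger_force: 0.0
```

```bash
python3 - <<'E'
from h import *
print(manip.sense()['position'],manip.sense()['joint_pos'])
shift((.611,-.0125,.15),.45)
S=cams.capture('scene')
cv2.imwrite('pics/crop2.png',cv2.resize(S[140:260,200:350],(750,600),interpolation=3))
E
```

```text
[ 0.59985721 -0.02932513  0.23226392] [ 0.07972199  0.46481094 -0.16822746  1.63765824  0.08809509  1.04690599
 -1.23645364]
rows shift [ 0.0232 -0.0138  0.1097]
yaw now 0.4494719107390902 turn -0.0003
```

View pics/crop2.png

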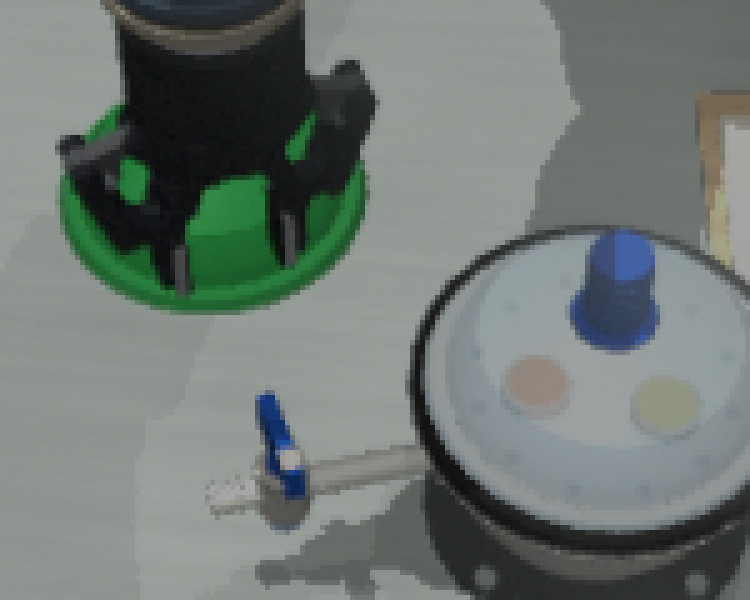

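The gripper is over the green decoy, about 17 mm from the vent in xy. The key is at crop (281,446), which is scene (256.3,229.2), and nothing has been disturbed. I'll fit the blade model to both pictures for x, y and angle.

```bash
python3 - <<'E'
from h import *
from scipy.optimize import minimize
S=cv2.imread('pics/scene0.png').astype(float);T=cv2.imread('pics/top0.png').astype(float)
def proj(c,P):
    k=cams.calibration(c);M=np.linalg.inv(k['cam_to_world']);q=(M[:3,:3]@P.T).T+M[:3,3];return np.c_[k['fx']*q[:,0]/q[:,2]+k['cx'],k['fy']*q[:,1]/q[:,2]+k['cy']]
# blueness images, upsampled x4
def prep(im,box):
    l,t,r,b=box;a=im[t:b,l:r];w=(a[...,0]-a[...,2]);w=np.clip(w/70,0,1);return cv2.resize(w,None,fx=4,fy=4,interpolation=cv2.INTER_LINEAR),(l,t)
D={'scene':prep(S,(240,205,275,250)),'top':prep(T,(278,172,306,204))}
def cost(v,cs=('scene','top')):
    x,y,q,dx,dy=v;J=0
    for c in cs:
        w,o=D[c];ca,sa=np.cos(q),np.sin(q)
        off=np.array([dx,dy])*(1 if c=='scene' else -1)
        P=np.array([[x+off[0]+ca*a-sa*b,y+off[1]+sa*a+ca*b,z] for a in(-.025,.025) for b in(-.005,.005) for z in(.1,.126)])
        u=((proj(c,P)-o+.5)*4-.5);h=cv2.convexHull((u*16).astype(np.int32));m=np.zeros(w.shape,np.uint8);cv2.fillConvexPoly(m,h,255,cv2.LINE_AA,4)
        J+=np.abs(m/255-w).sum()/16
    return J
for q0 in(.4,.55,.7):
    r=min((minimize(cost,[.611+a,-.0125+b,q0,.0015,.001],method='Nelder-Mead',options=dict(initial_simplex=np.array([[.611+a,-.0125+b,q0,.0015,.001]]*6)+np.vstack([np.zeros(5),np.diag([.004,.004,.15,.002,.002])]))) for a in(0,.003) for b in(-.002,.002)),key=lambda r:r.fun)
    print(r.fun,r.x)
E
```

```text
133.87281271883754 [ 0.61325894 -0.01193559  0.38520526 -0.0009584   0.00077727]
133.91221824667366 [ 0.61348791 -0.01195418  0.39236175 -0.00076836  0.00078335]Traceback (most recent call last):
  File "<stdin>", line 20, in <module>
  File "<stdin>", line 20, in <genexpr>
    res = _minimize_neldermead(fun, x0, args, callback, bounds=bounds,
                               **options)
    fxr = func(xr)
    fx = function(np.copy(x), *(wrapper_args + args))
  File "<stdin>", line 16, in cost
  File "<stdin>", line 5, in proj
ValueError: time passes only in moves, steps and waits
```

>>> play_rows(
  rows=[
    [[0.0257,-0.0132,0],0.019,0.5],
    [[0.0257,-0.0132,0.03],0.019,0.5],
    [[0.0257,-0.0132,0.06],0.019,0.5],
    [[0.0257,-0.0132,0.08],0.019,0.5],
    [[0.0257,-0.0132,0.1],0.019,0.5],
    [[0.0257,-0.0132,0.12],0.019,0.5],
    [[0.0257,-0.0132,0.13],0.019,0.5],
    [[0.0257,-0.0132,0.14],0.019,0.5],
    [[0.0257,-0.0132,0.15],0.019,0.5],
    [[0.0257,-0.0132,0.16],0.019,0.5],
    [[0.0257,-0.0132,0.17],0.019,0.5],
    [[0.0257,-0.0132,0.17],0.019,0.5],
    [[0.0257,-0.0132,0.17],0.019,0.5],
  ],
)

```text
time: 3.83
position: [0.6133, -0.0097, 0.1045]
tcp_rot: [[0.912, 0.41, -0.001], [0.41, -0.912, -0.0], [-0.001, -0.0, -1.0]]
wrist_force: [-0.1, -0.6, 1.6]
width: 0.0426
finger_force: 0.0
```

```bash
python3 - <<'E'
from h import *
S=cams.capture('scene');T=cams.capture('top')
cv2.imwrite('pics/crop3.png',np.hstack([cv2.resize(S[180:260,220:300],(400,400),interpolation=3),cv2.resize(T[160:220,260:320],(400,400),interpolation=3)]))
E
```

```text
(no output)
```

View pics/crop3.png

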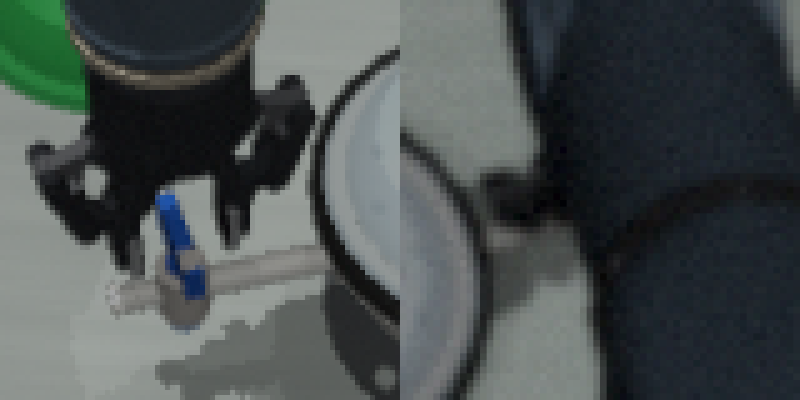

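The left half shows the two fingers straddling the blue blade at crop (180,240), which is scene (256,228). Lid and lip are clear. I correct by 2 mm and close.

>>> play_rows(
  rows=[
    [[-0.0012,0.0028,0],0,0.6],
    [[-0.0012,0.0028,0],0,0.8],
    [[-0.0012,0.0028,0],0,1],
    [[-0.0012,0.0028,0],0,1],
    [[-0.0012,0.0028,0],0,1],
    [[-0.0012,0.0028,0],0,1],
    [[-0.0012,0.0028,0],0,1],
    [[-0.0012,0.0028,0],0,1],
  ],
  newtons=30,
)

```text
time: 4.6
position: [0.6129, -0.0105, 0.1052]
tcp_rot: [[0.912, 0.411, -0.001], [0.411, -0.912, 0.001], [-0.0, -0.002, -1.0]]
wrist_force: [-3.7, 4.4, 4.7]
width: 0.0098
finger_force: 34.1
```

```bash
python3 - <<'E'
from h import *
s=manip.sense();print(s['position'],s['wrist_force'],s['ft_torque'],s['width'],s['finger_force'])
E
```

```text
[ 0.61290627 -0.01048468  0.10521049] [-3.73553637  4.37570136  4.72849539] [ 0.81357777  0.7891501  -0.02414264] 0.009774298930371975 34.05019819736481
```

>>> play_rows(
  rows=[
    [[-0.0004,-0.0024,0],-0.03,1],
    [[-0.0004,-0.0024,0],-0.08,1],
    [[-0.0004,-0.0024,0],-0.13,1],
    [[-0.0004,-0.0024,0],-0.18,1],
    [[-0.0004,-0.0024,0],-0.23,1],
    [[-0.0004,-0.0024,0],-0.28,1],
    [[-0.0004,-0.0024,0],-0.33,1],
    [[-0.0004,-0.0024,0],-0.38,1],
    [[-0.0004,-0.0024,0],-0.43,1],
    [[-0.0004,-0.0024,0],-0.48,1],
    [[-0.0004,-0.0024,0],-0.53,1],
    [[-0.0004,-0.0024,0],-0.58,1],
    [[-0.0004,-0.0024,0],-0.63,1],
    [[-0.0004,-0.0024,0],-0.68,1],
    [[-0.0004,-0.0024,0],-0.73,1],
    [[-0.0004,-0.0024,0],-0.78,1],
    [[-0.0004,-0.0024,0],-0.83,1],
    [[-0.0004,-0.0024,0],-0.85,1],
    [[-0.0004,-0.0024,0],-0.85,1],
    [[-0.0004,-0.0024,0],-0.85,1],
  ],
  newtons=40,
)

```text
time: 6.27
position: [0.6159, -0.0119, 0.1053]
tcp_rot: [[-0.184, 0.983, 0.006], [0.983, 0.184, -0.0], [-0.002, 0.006, -1.0]]
wrist_force: [12.0, -3.3, -6.0]
width: 0.0093
finger_force: 39.5
```

```bash
python3 - <<'E'
from h import *
s=manip.sense();R=s['tcp_rot'];print(s['position'],s['wrist_force'],s['ft_torque'],s['width'],s['finger_force'],np.arctan2(R[1,0],R[0,0]))
E
```

```text
[ 0.61588614 -0.01191686  0.10530954] [11.99974165 -3.26474692 -5.96069288] [-0.74656832 -2.48801347  0.0454771 ] 0.009270199497227904 39.51661705970764 1.7558451186993578
```

>>> play_rows(
  rows=[
    [[-0.002,0.0037,0],0,1],
    [[-0.002,0.0037,0],-0.02,1],
    [[-0.002,0.0037,0],-0.04,1],
    [[-0.002,0.0037,0],-0.06,1],
    [[-0.002,0.0037,0],-0.08,1],
    [[-0.002,0.0037,0],-0.08,1],
    [[-0.002,0.0037,0],-0.08,1],
  ],
)

```text
time: 6.85
position: [0.6164, -0.0118, 0.1052]
tcp_rot: [[-0.306, 0.952, 0.002], [0.952, 0.306, -0.0], [-0.001, 0.002, -1.0]]
wrist_force: [2.0, -2.4, 3.6]
width: 0.0091
finger_force: 40.9
```

```bash
python3 - <<'E'
from h import *
s=manip.sense();R=s['tcp_rot'];print(s['position'],s['wrist_force'],s['ft_torque'],s['width'],s['finger_force'],np.arctan2(R[1,0],R[0,0]))
E
```

```text
[ 0.61635259 -0.01184801  0.10524344] [ 2.02925345 -2.3959208   3.58210194] [-0.45991765 -0.80442675 -0.02671332] 0.009104921481747056 40.88995814323425 1.881615175128735
```

>>> play_rows(
  rows=[
    [[0,0,0],-0.015,1],
    [[0,0,0],-0.03,1],
    [[0,0,0],-0.045,1],
    [[0,0,0],-0.06,1],
    [[0,0,0],-0.06,1],
    [[0,0,0],-0.06,1],
  ],
)

```text
time: 7.35
position: [0.6164, -0.0118, 0.1053]
tcp_rot: [[-0.394, 0.919, 0.002], [0.919, 0.394, 0.0], [-0.0, 0.002, -1.0]]
wrist_force: [4.1, -2.5, 5.1]
width: 0.0092
finger_force: 55.4
```

```bash
python3 - <<'E'
from h import *
s=manip.sense();R=s['tcp_rot'];print(s['position'],s['wrist_force'],s['ft_torque'],s['width'],s['finger_force'],np.arctan2(R[1,0],R[0,0]))
E
```

```text
[ 0.61641469 -0.01182682  0.10530516] [ 4.1328461  -2.45057591  5.06215039] [-0.43624566 -0.99946112 -1.12141962] 0.009241468417716177 55.40652452968061 1.9759715606497898
```

The z moment jumped from about 0 to −1.1 N·m, so the key is hard against its stop. I hold briefly, release and rise.

>>> play_rows(
  rows=[
    [[0,0,0],0,1],
    [[0,0,0],0,1],
    [[0,0,0],0,1],
    [[0,0,0],0,0.5],
    [[0,0,0],0,0.5],
    [[0,0,0],0,0.5],
    [[0,0,0],0,0.5],
    [[0,0,0],0,0.5],
    [[0,0,-0.05],0,0.4],
    [[0,0,-0.1],0,0],
    [[0,0,-0.15],0,0],
    [[0,0,-0.2],0,0],
    [[0,0,-0.22],0,0],
    [[0,0,-0.22],0,0],
    [[0,0,-0.22],0,0],
  ],
)

```text
time: 8.6
position: [0.6156, -0.0113, 0.2704]
tcp_rot: [[-0.396, 0.918, 0.001], [0.918, 0.396, -0.0], [-0.001, 0.001, -1.0]]
wrist_force: [0.1, 0.1, -0.3]
width: 0.0851
finger_force: 0.0
```

```bash
python3 - <<'E'
from h import *
from scipy.optimize import minimize
s=manip.sense();print(s['position'],s['wrist_force'])
S=cams.capture('scene');T=cams.capture('top')
cv2.imwrite('pics/crop4.png',np.hstack([cv2.resize(S[170:250,230:310],(400,400),interpolation=3),cv2.resize(T[160:220,230:290],(400,400),interpolation=3)]))
S=cv2.imread('pics/scene0.png').astype(float);T=cv2.imread('pics/top0.png').astype(float)
K={c:cams.calibration(c) for c in('scene','top')}
def proj(c,P):
    k=K[c];M=np.linalg.inv(k['cam_to_world']);q=(M[:3,:3]@P.T).T+M[:3,3];return np.c_[k['fx']*q[:,0]/q[:,2]+k['cx'],k['fy']*q[:,1]/q[:,2]+k['cy']]
def prep(im,b):
    a=im[b[1]:b[3],b[0]:b[2]];return cv2.resize(np.clip((a[...,0]-a[...,2]-10)/50,0,1),None,fx=4,fy=4),b[:2]
D={'scene':prep(S,(300,172,345,220)),'top':prep(T,(225,184,260,216))}
t=np.linspace(0,2*np.pi,40)
def cyl(x,y,r,z):return np.c_[x+r*np.cos(t),y+r*np.sin(t),0*t+z]
def cost(v,cs):
    J=0
    for c in cs:
        w,o=D[c];m=np.zeros(w.shape,np.uint8)
        for r,z0,z1 in((.016,.17,.216),(.022,.165,.174)):
            u=((proj(c,np.vstack([cyl(*v,r,z0),cyl(*v,r,z1)]))-o+.5)*4-.5);cv2.fillConvexPoly(m,cv2.convexHull((u*16).astype(np.int32)),255,cv2.LINE_AA,4)
        J+=np.abs(m/255-w).sum()/16
    return J
for cs in(('scene',),('top',),('scene','top')):
    r=minimize(cost,[.557,.1465],args=(cs,),method='Nelder-Mead',options=dict(initial_simplex=[[.55,.14],[.565,.145],[.555,.155]]));print(cs,r.x,r.fun)
E
```

```text
[ 0.61555846 -0.01133476  0.27037649] [ 0.09808613  0.1056007  -0.34980447]
('scene',) [0.55745064 0.14830885] 132.35033011642156
('top',) [0.5602655  0.14637849] 39.08199601715687
('scene', 'top') [0.55913056 0.14775897] 178.9617072610294
```

View pics/crop4.png

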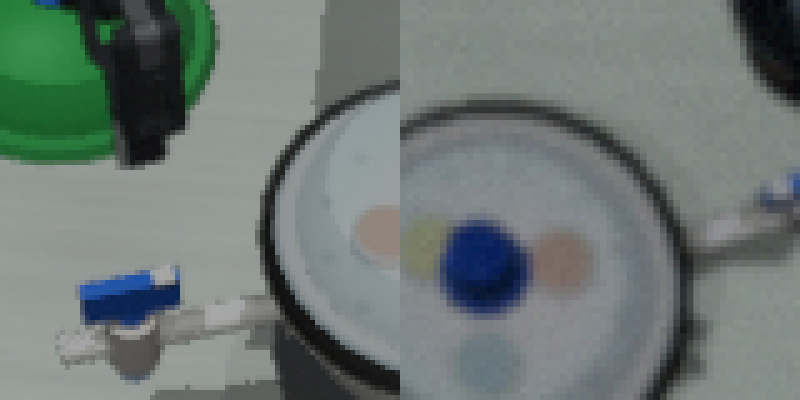

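The picture shows the key lying along the tube and the lid still seated. Next I go over the knob and down.

>>> play_rows(
  rows=[
    [[0.04,0.003,0],0,0],
    [[0.08,0.005,0],0,0],
    [[0.12,0.008,0],0,0],
    [[0.16,0.01,0],0,0],
    [[0.2,0.013,0],0,0],
    [[0.2234,0.0149,0],0,0],
    [[0.2234,0.0149,0],0,0],
    [[0.2234,0.0149,0],0,0],
    [[0.2234,0.0149,0.02],0,0],
    [[0.2234,0.0149,0.04],0,0],
    [[0.2234,0.0149,0.06],0,0],
    [[0.2234,0.0149,0.08],0,0],
    [[0.2234,0.0149,0.1],0,0],
    [[0.2234,0.0149,0.12],0,0],
    [[0.2234,0.0149,0.12],0,0],
    [[0.2234,0.0149,0.12],0,0],
  ],
)

```text
time: 10.03
position: [0.5592, 0.1454, 0.1786]
tcp_rot: [[-0.394, 0.919, -0.003], [0.919, 0.394, -0.001], [0.0, -0.003, -1.0]]
wrist_force: [-0.1, -0.6, 0.3]
width: 0.0853
finger_force: 0.0
```

>>> play_rows(
  rows=[
    [[0.0015,0,-0.002],0,0.3],
    [[0.0015,0,-0.002],0,0.6],
    [[0.0015,0,-0.002],0,1],
    [[0.0015,0,-0.002],0,1],
    [[0.0015,0,-0.002],0,1],
    [[0.0015,0,-0.002],0,1],
    [[0.0015,0,-0.002],0,1],
    [[0.0015,0,-0.002],0,1],
  ],
  newtons=20,
)

```text
time: 10.7
position: [0.5598, 0.1483, 0.1821]
tcp_rot: [[-0.395, 0.919, 0.002], [0.919, 0.395, 0.001], [-0.0, 0.002, -1.0]]
wrist_force: [1.1, 1.0, 5.9]
width: 0.0314
finger_force: 20.5
```

>>> play_rows(
  rows=[
    [[0,0,0],0,1],
    [[0,0,0],0,1],
    [[0,0,0],0,1],
    [[0,0,0],0,1],
    [[0,0,0],0,1],
    [[0,0,0],0,1],
  ],
  newtons=110,
)

```text
time: 11.2
position: [0.5599, 0.1483, 0.1824]
tcp_rot: [[-0.395, 0.919, 0.002], [0.919, 0.395, 0.001], [-0.0, 0.002, -1.0]]
wrist_force: [0.6, -0.0, 8.7]
width: 0.0298
finger_force: 107.8
```

>>> play_rows(
  rows=[
    [[0,0,-0.001],0,1],
    [[0,0,-0.002],0,1],
    [[0,0,-0.003],0,1],
    [[0,0,-0.004],0,1],
    [[0,0,-0.005],0,1],
    [[0,0,-0.006],0,1],
    [[0,0,-0.007],0,1],
    [[0,0,-0.008],0,1],
    [[0,0,-0.009],0,1],
    [[0,0,-0.01],0,1],
    [[0,0,-0.011],0,1],
    [[0,0,-0.012],0,1],
    [[0,0,-0.013],0,1],
    [[0,0,-0.014],0,1],
    [[0,0,-0.015],0,1],
    [[0,0,-0.016],0,1],
    [[0,0,-0.017],0,1],
    [[0,0,-0.018],0,1],
    [[0,0,-0.019],0,1],
    [[0,0,-0.02],0,1],
  ],
)

```text
time: 12.87
position: [0.559, 0.1479, 0.1963]
tcp_rot: [[-0.395, 0.918, -0.0], [0.918, 0.395, 0.0], [0.0, -0.0, -1.0]]
wrist_force: [0.2, 0.2, -4.8]
width: 0.0298
finger_force: 111.7
```

>>> play_rows(
  rows=[
    [[0,0,-0.001],0,1],
    [[0,0,-0.002],0,1],
    [[0,0,-0.002],0,1],
    [[0,0,-0.002],0,1],
    [[0,0,-0.002],0,1],
    [[0,0,-0.002],0,1],
  ],
)

```text
time: 13.37
position: [0.559, 0.1479, 0.1977]
tcp_rot: [[-0.395, 0.919, -0.0], [0.919, 0.395, -0.0], [0.0, -0.0, -1.0]]
wrist_force: [0.1, 0.5, -4.8]
width: 0.0296
finger_force: 111.7
```

```bash
python3 - <<'E'
from h import *
s=manip.sense();print(s['position'],s['wrist_force'],s['ft_torque'],s['finger_force'],np.abs(s['qvel']).max())
S=cams.capture('scene')
cv2.imwrite('pics/crop5.png',cv2.resize(S[150:285,230:380],(667,600),interpolation=3))
E
```

```text
[0.55899341 0.14791031 0.19766221] [ 0.13869822  0.46176219 -4.78924302] [ 0.01681876 -0.00817706  0.02743549] 111.68262720108032 0.0018420506706965378
```

View pics/crop5.png

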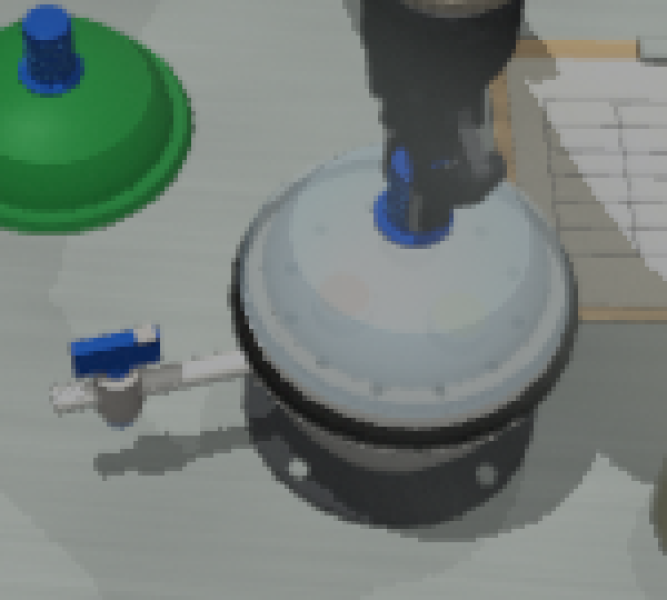

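The picture shows the lid level and lifted above the black lip, with the knob held at crop (412,210). The key at (117,350) lies along the tube. The 4.8 N load with almost no moment means the lid hangs free, so I hand in.

```bash
python3 -c "
from rig import order
print(order.close_job())"
```

```text
the job is handed in; nothing more can be done
None
```

I turned the vent key fully home first, then lifted the lid free; it is held level about 15 mm above the rim by the arm's measured lift, and the job is handed in (no verdict was returned).

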